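# Slide the vial tray home on the autosampler deck and lock it

## Task

With closed fingertips, push the loaded vial tray (the one with blue caps, on the rails) along its rails, away from the robot, until you feel all its feet drop into the locating notches; push slowly and do not ram it. Then push the red catch fully in behind the tray to lock it there, and come clear. Only push: nothing may be gripped, lifted or tipped, and everything else on and around the deck must be left alone.

Things in the scene. Friction and masses are not known exactly. Their poses are not given: they have to be found in the camera images.
- deck: Fixed grey loading deck, plate 300 (x) by 225 (y) by 10 mm, still all run. Origin on the bench top (z = 0), on the lane's centre line; x runs along the lane, the way to push; y left; z up. White walls (inner faces y = +/-44.5 mm, 6 thick, tops at 34 mm, x = -140 to 140 mm) guide the tray over four rails, tops at 20 mm. The lane is open at both ends and above, with no end stop: only notches.
- home (a point): Point fixed on the deck at x = 50, y = 0, z = 15 mm of its frame, axes as the deck's. The tray's origin lies here, within 2 mm along the lane, once its feet are in the orange-floored notches (16 mm long, 5 mm deep, one for each foot; the front feet stand wider than the rear ones, so it drops only here, all four together).
- tray: Loose white vial tray in the lane, 0.35 to 0.6 kg: plate 127 (x) by 85 (y) mm on four feet, blue block, blue-capped vials. Origin: centre of the feet's underside; x along the lane. Plate sides 6 to 22 mm above it, caps to 48 mm. Origin is 20 mm above the bench while sliding, 15 when dropped. Starts 70 to 100 mm short. Slides at 1.5 to 7 N; in the notches it stops hard; over 100 N is ramming; 20 to 40 mm/s is safe.
- tray_rear (a point): Middle of the tray plate's upright rear face (towards the robot, 85 by 16 mm), the place to push: 63.5 mm behind the tray's origin and 14 mm above it. Fingertips 25 to 27 mm above the bench clear the rails and meet this face both before and after the drop. The lane behind it is empty and 89 mm wide.
- catch (a joint): Travel of the red-tabbed steel catch in m: starts at 0 to 0.006 (drawn out); 0.035 is fully in, at its end stop. It slides towards the deck's -y through the left wall, and its 12 mm thick tongue comes to lie behind the dropped tray; with the tray not home it strikes the tray. Moves with about 2 to 4 N and stays where it is left.
- catch_tab (a point): Middle of the outer (+y) face of the catch's red tab, where to push; moves with it; axes as the deck's. Tab 26 (x) by 12 (y) mm, top 62 mm above the bench, this point 48 mm; at x = -24.5 and, at joint 0, y = 101.5 mm of the deck. Under it the catch's bed is 21 mm high out to y = 109 mm, the deck plate 10 mm out to y = 117.5 mm. The 60 mm beyond the tab are clear.
- vial_a: Bystander, leave where it is: loose amber vial, 20 mm wide, 48 high, blue cap, standing on the deck right of the lane. Origin under its centre.
- vial_b: Bystander, leave where it is: loose amber vial, 20 mm wide, 48 high, red cap, standing on the deck right of the lane. Origin under its centre.
- spare_tray: Bystander, leave where it is: a second tray of the same shape with grey block and three green caps, on the bench right of the deck. Origin under its centre.
- bottle: Bystander, leave where it is: amber bottle with blue cap, 70 mm wide, 150 high, left of the deck's far end. Origin under its centre.
- case: Bystander, leave where it is: black rounded case 70 by 150 by 35 mm, lying left of the deck. Origin under its centre.
- drive: Bystander, leave where it is: flat black drive 80 by 115 by 16 mm, lying right of the deck. Origin under its centre.
- beaker: Bystander, leave where it is: glass beaker 66 mm wide, 80 high, left of the deck, towards the robot. Origin under its centre.

How it is judged (in metres and radians):
On the way, in this order (a step that is already met when the one before it is completed fails the run):
1. the tray has dropped into its notches, with the catch still out (z of tray in the frame of home below 0.002 m and horizontal distance between tray and home below 0.006 m and angle between tray's own z axis and vertical below 0.03 rad and angle between the x axis of tray and the x axis of deck, either way round below 0.06 rad and value of joint catch below 0.012 m), for 0.2 s.
2. the catch is fully in behind the dropped tray (z of tray in the frame of home below 0.002 m and horizontal distance between tray and home below 0.006 m and angle between tray's own z axis and vertical below 0.03 rad and angle between the x axis of tray and the x axis of deck, either way round below 0.06 rad and value of joint catch above 0.031 m), for 0.2 s.
At the end, for the whole second after the job is handed in: The tray rests in its notches (origin within 6 mm of the home point in plan and less than 2 mm above it, level within 0.03 rad, aligned with the lane within 0.06 rad), at rest, and the catch is at least 31 mm in (all of step 2 and linear speed of tray below 0.01 m/s); the robot touches nothing.
It fails at once if the tray is lifted or tipped (height (world z) of tray above 0.032 m or angle between tray's own z axis and vertical above 0.2 rad).
It fails at once if the tray is rammed or squeezed with more than 100 N (contact force between the fingers and tray above 100 N).
It fails at once if a bystander is moved more than 15 mm (distance of any of vial_a, vial_b, spare_tray, bottle, case, drive, beaker from where it was at the start of the episode above 0.015 m).
It fails at once if a standing bystander is tipped (angle between any of vial_a, vial_b, bottle, beaker's own z axis and vertical above 0.3 rad).
It also fails if it takes over 45 s, if anything falls off the work surface, if the arm or the gripper's body presses on something with over 40 N, if the wrist force passes 120 N, or if a joint passes its speed limit or range.

## Robot

A 6-joint arm with a two-finger parallel gripper is mounted at the origin on the work surface. World frame = base frame: x ahead of the robot, y to its left, z up, the work surface at z = 0. Lengths are in mm, angles in rad, forces in N, time in s.
With the tool pointing down it reaches from about 350 to 975 mm from the base axis. Payload 4.9 kg.
Tool frame: the origin (TCP) lies on the centre line of the jaws, within the pads' length; the fingertips stand 22 mm ahead of it and the grasp point (between the pads) lies 3 mm ahead of it; z points along the fingers, y is the line along which they close (so a half turn about z gives the same grasp; the last joint's range is limited). The gripper opens to 85 mm and grips with 20 to 120 N. Pads are 22 mm wide; open, the fingers measure 114 mm over their backs; the gripper's body (76 mm by 85 mm) begins 54 mm behind the grasp point. The pads swing forward as they close: fully open they stand 13 mm farther back than shut.
Start: joints at [-1.232, 0.053, 1.613, -0, 1.476, -0.119], TCP at [276.227, -560.625, 253.304] pointing down, gripper open.
Joint ranges: [-3.01, 3.01], [-1.01, 2.22], [0.06, 2.58], [-1.02, 4.17], [0.09, 2.62], [-3.14, 3.14]. Speed limits (rad/s): [2.57, 2.57, 3.14, 3.14, 3.14, 3.14].

## Interface

Orientations are given as a unit quaternion [w, x, y, z].
In Python, from rig import env gives the robot as it stands.
- The arm moves only by the tool servo_tool, never from a script. Its argument "rows" is text: rows parted by semicolons, each of 7 numbers parted by spaces: the opening, from 0 (shut) to 1 (fully open), then the shift along the tool's x, y, z in cm, then the turn, a rotation vector about the tool's x, y, z in degrees. A call has 1 to 10 rows; each row is the pose to reach, as a shift and turn from the pose commanded when the call began, along the tool's axes at that moment; what a row does not reach only later rows make up. A row lasts 1/12 s, in which the tool goes at most 41.7 mm and 7.16 degrees, less where a joint would pass 70% of its speed; a pose out of reach is approached as far as the arm can. A call with a gripper value outside its range is refused whole. The fingers move at their own pace and stop on an object; "squeeze" is the grip in N (left out, the last holds). Time passes only in rows, so rows that repeat a pose let the fingers close. It gives the time, the measured TCP pose, the force and the opening at its end, in the units of the state.
- env.sense(): the state, without advancing time (a new reading comes with each control period).
- env.camera(name): name is "side" or "top"; returns the picture (400x640x3 uint8, red, green, blue); there is no depth.
- env.get_calibration(name): a dict with "vfov" (degrees; the focal length in pixels is half the picture's height over the tangent of half this angle, whatever the lens; pixels are square), "cx", "cy" (the principal point, pixels), "R" (3x3) and "t" (3): a world point X has camera coordinates R X + t. Camera axes: x right, y down, z forward; pixel columns grow to the right and rows downward; lengths in mm; the calibration is good to about 2 mm. A picture is of the moment at which its call begins. get_calibration takes no time and is no camera call.
- env.close_job(): hands the job in, once; it reports no verdict.
The state is a dict: "clock": time; "qpos": joint angles; "qd": joint speeds; "effort": joint torques, N m; "eef_pos": TCP position; "ee_rot": TCP orientation; "contact_force": force on the tool from outside, world axes, zero at the start; "ft_torque": the same for the moment, N m; "opening": finger opening in mm.
Only numpy, scipy, OpenCV 4.12 (cv2) and the standard library are available. Lean on these libraries where they do the work, as an engineer would, in place of code of your own. Each camera call takes 0.05 s, during which the arm holds its last target. There are 200 camera calls.

## Working session

There is one attempt and no reset: what is moved stays moved. The work goes in short steps, Python scripts to look and compute and a tool call to move; the robot and the scene stay as the last step left them, time stands still between calls to the robot, and variables do not carry over. Pictures are saved under pics/ and viewed, on a budget of 10 in all, crops included, one or two more only if the job needs it, and the job is handed in when it is done.

Besides the shell and the picture viewer there is one more tool, called after "Call:" as name(argument=value, ...) on one line, values as JSON. servo_tool: Moves the arm, as the interface text tells. Its arguments: {"type":"object","properties":{"rows":{"type":"string"},"squeeze":{"type":"number"}},"required":["rows"]}

```bash
mkdir -p pics
python3 - <<'E'
from rig import env
import cv2
for n in("top","side"):
    cv2.imwrite(f"pics/{n}0.png",env.camera(n)[:,:,::-1]); print(n,env.get_calibration(n))
print(env.sense())
E
```

```text
top {'vfov': 54.875946185641034, 'cx': 319.41027748600567, 'cy': 193.54607362106822, 'R': array([[-0.02662204, -0.99963215, -0.00517986],
       [-0.99770031,  0.02689298, -0.06221629],
       [ 0.06233271,  0.00351162, -0.99804925]]), 't': array([  76.71412237,  555.40776725, 1033.59652753])}
side {'vfov': 55.585187546910426, 'cx': 317.9102940335524, 'cy': 197.01929736668788, 'R': array([[ 0.95722663, -0.28927911,  0.00589705],
       [-0.173288  , -0.58949456, -0.78896605],
       [ 0.23170768,  0.75419743, -0.61440849]]), 't': array([-515.54953276,  187.46577657,  695.33517325])}
{'clock': 0.1, 'qpos': array([-1.23200270e+00,  5.33066151e-02,  1.61416452e+00, -1.91111574e-05,
        1.47601115e+00, -1.18977726e-01]), 'qd': array([ 0.0005659 , -0.00281651, -0.00337034, -0.00089429, -0.00034305,
       -0.00022431]), 'effort': array([-1.20349696e-04, -3.94905567e+01, -3.71363425e+01, -1.22603697e-04,
        3.93167313e-03, -1.07085233e-05]), 'eef_pos': array([ 276.05003221, -560.14287314,  252.17147053]), 'ee_rot': array([-9.38072095e-04,  9.73919189e-01,  2.26893191e-01, -1.13088312e-04]), 'contact_force': array([-0.07764425,  0.26954428, -0.73811681]), 'ft_torque': array([0.01834138, 0.00556526, 0.01968493]), 'opening': 85.53390425701949}
```

View pics/top0.png

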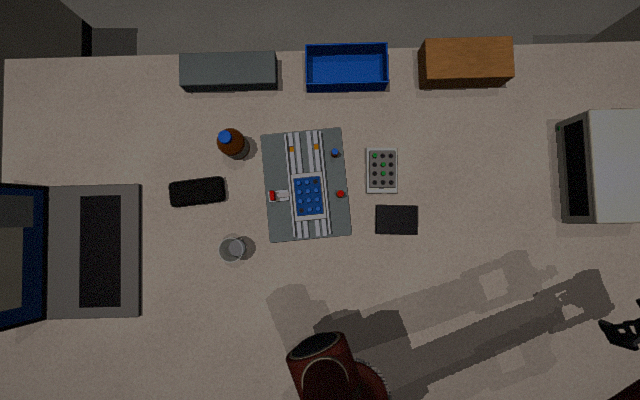

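View pics/side0.png

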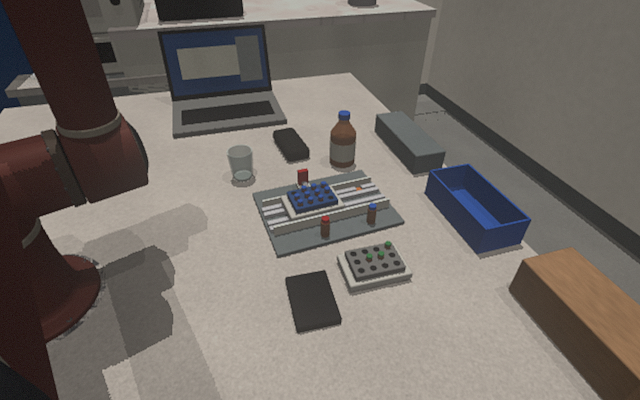

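The top view shows the deck with corners near (262,135), (341,127), (351,234) and (269,242). The tray is at about (309,196) and the red tab at about (272,196). The side view agrees. Next I'll enlarge both.

Run:
```python
import cv2,numpy as np
a=cv2.imread("pics/top0.png")[120:250,250:365];b=cv2.imread("pics/side0.png")[160:260,245:410]
a=cv2.resize(a,None,fx=4.6,fy=4.6,interpolation=cv2.INTER_CUBIC)
cv2.imwrite("pics/c1.png",cv2.convertScaleAbs(a,alpha=1.6))
b=cv2.resize(b,None,fx=4.8,fy=4.8,interpolation=cv2.INTER_CUBIC)
cv2.imwrite("pics/c2.png",cv2.convertScaleAbs(b,alpha=1.6))
```

```text
(no output)
```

View pics/c1.png

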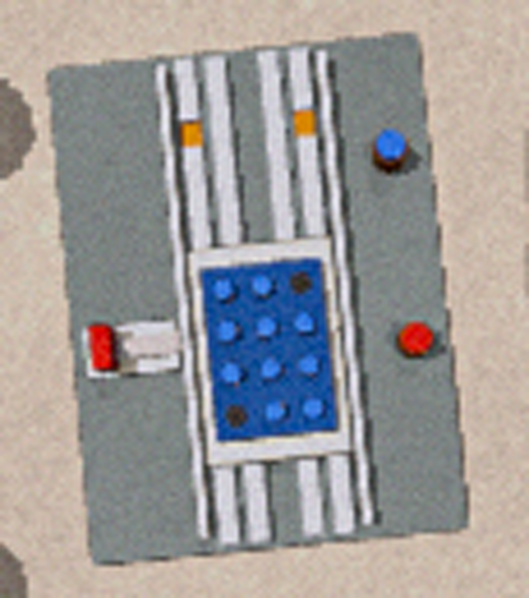

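View pics/c2.png

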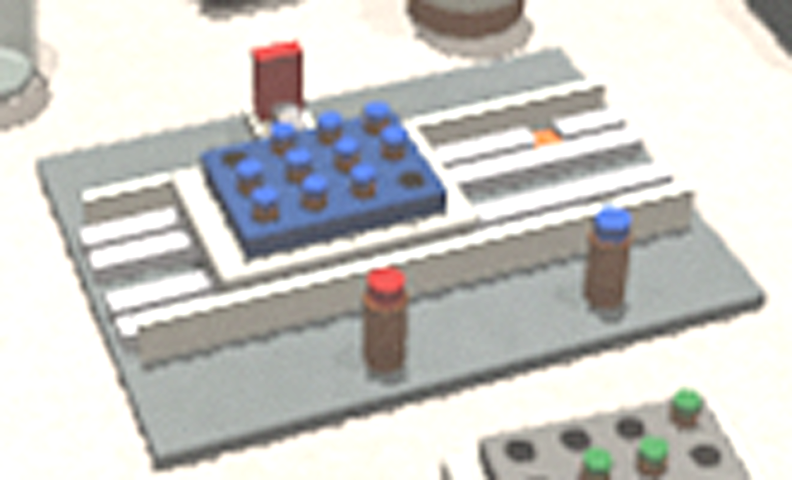

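The crops show the deck corners, wall ends, tab and tray edges clearly. The catch is drawn out. I'll fit the deck pose from both views.

```bash
cat > h.py <<'E'
import numpy as np
from rig import env
from scipy.optimize import least_squares
C={n:env.get_calibration(n) for n in("top","side")}
def f(c): return 200/np.tan(np.radians(c["vfov"]/2))
def proj(n,X):
    c=C[n];p=np.atleast_2d(X)@c["R"].T+c["t"];return p[:,:2]/p[:,2:]*f(c)+[c["cx"],c["cy"]]
def back(n,uv,z):
    c=C[n];d=c["R"].T@np.r_[(np.array(uv)-[c["cx"],c["cy"]])/f(c),1];o=-c["R"].T@c["t"]
    return o+d*(z-o[2])/d[2]
def W(p,L):
    L=np.atleast_2d(L).astype(float);a=p[2];R=np.array([[np.cos(a),-np.sin(a)],[np.sin(a),np.cos(a)]])
    return np.c_[L[:,:2]@R.T+p[:2],L[:,2]]
def D(p,X): 
    a=p[2];R=np.array([[np.cos(a),-np.sin(a)],[np.sin(a),np.cos(a)]]);return (np.array(X)[:2]-p[:2])@R
E
python3 - <<'E'
from h import *
L=[[150,117.5,10],[150,-107.5,10],[-150,-107.5,10],[-150,117.5,10]]
Wl=[[140,47.5,34],[140,-47.5,34],[-140,-47.5,34],[-140,47.5,34]]
s1=lambda q:(np.array(q)+.5)/4.6-.5+[250,120]
s2=lambda q:(np.array(q)+.5)/4.8-.5+[245,160]
t=s1([[50,70],[418,33],[467,528],[92,563],[161,66],[322,53],[368,522],[204,536]])
s=s2([[562,50],[763,293],[155,460],[40,160]])
r=lambda p,w:np.r_[(proj("top",W(p,L+Wl))-t).ravel()*w[0],(proj("side",W(p,L))-s).ravel()*w[1]]
for w in((1,1),(1,0),(0,1)):
    o=least_squares(lambda p:r(p,w),[570,0,0.]);print(w,o.x.round(3))
    if w==(1,1):P=o.x;print(r(P,w).reshape(-1,2).round(1).tolist())
np.save("P.npy",P)
print("tab top", D(P,back("top",s1([102,347]),62)), "side",D(P,back("side",s2([278,48]),62)))
for q in([210,465],[353,450],[190,252],[328,240]):print("tray",D(P,back("top",s1(q),42)))
for q in([225,282],[178,180],[478,215]):print("trayside",D(P,back("side",s2(q),42)))
for q,z in(([390,143],48),([415,338],48)):print("vial",D(P,back("top",s1(q),z)))
for X in([0,0,26],[-160,0,26],[-24.5,101.5,48]):print(X,W(P,X))
E
```

```text
(1, 1) [5.85475e+02 9.37450e+01 6.80000e-02]
[[-0.0, -0.6], [0.6, -0.2], [0.7, 0.2], [0.2, 0.4], [0.4, -0.5], [0.3, -0.9], [0.2, 0.3], [0.4, 0.6], [-0.6, -1.4], [1.0, -0.3], [-0.4, -1.2], [-1.3, -1.1]]
(1, 0) [5.85298e+02 9.46960e+01 6.80000e-02]
(0, 1) [5.85267e+02 9.08820e+01 6.70000e-02]
tab top [-25.21463621  94.38962268] side [-24.19974531  93.4406426 ]
tray [-97.65159121  40.68836153]
tray [-96.8369066  -42.26790603]
tray [26.46262619 41.09295911]
tray [ 25.82719358 -39.43225193]
trayside [-97.73659743 -47.39335184]
trayside [-96.438772    31.13286506]
trayside [ 27.54551294 -43.05095366]
vial [ 77.99816328 -80.50785652]
vial [-36.1269069  -83.87380449]
[0, 0, 26] [[585.4750576  93.7449329  26.       ]]
[-160, 0, 26] [[425.84334227  82.89525728  26.        ]]
[-24.5, 101.5, 48] [[554.14868822 193.34994574  48.        ]]
```

Call:
servo_tool(rows="0 5.3 -6 0 0 0 3;0 10.6 -12 0 0 0 6;0 15.9 -18 0 0 0 9;0 21.2 -24 0 0 0 12;0 26.5 -30.1 0 0 0 15;0 31.8 -36.1 0 0 0 18;0 37.1 -42.1 0 0 0 21;0 44.1 -50.2 0 0 0 22.3;0 44.1 -50.2 0 0 0 22.3;0 44.1 -50.2 0 0 0 22.3", squeeze=40)

```text
clock: 0.93
eef_pos: [384.6, -156.4, 252.9]
ee_rot: [-0.0, 0.999, 0.034, 0.0]
contact_force: [1.3, -0.4, 0.3]
opening: -0.1
```

Call:
servo_tool(rows="0 8.2 -23.6 0 0 0 0;0 8.2 -23.6 0 0 0 0;0 8.2 -23.6 0 0 0 0;0 8.2 -23.6 0 0 0 0;0 8.2 -23.6 0 0 0 0;0 8.2 -23.6 0 0 0 0;0 8.2 -23.6 0 0 0 0;0 8.2 -23.6 0 0 0 0;0 8.2 -23.6 0 0 0 0")

```text
clock: 1.68
eef_pos: [450.2, 82.7, 252.8]
ee_rot: [0.0, 0.999, 0.035, -0.001]
contact_force: [-0.0, 0.7, -0.4]
opening: -0.1
```

Run:
```python
from h import *
P=np.load("P.npy");s=env.sense();print(s["eef_pos"],s["ee_rot"],D(P,s["eef_pos"]))
```

```text
[450.18517574  82.67626405 252.76324524] [ 2.28565041e-04  9.99398394e-01  3.46765818e-02 -5.76876363e-04] [-135.72904609   -1.86912039]
```

Call:
servo_tool(rows="0 0 -0.2 4 0 0 0;0 0 -0.2 8 0 0 0;0 0 -0.2 12 0 0 0;0 0 -0.2 15.5 0 0 0;0 0 -0.2 18 0 0 0;0 0 -0.2 18.5 0 0 0;0 0 -0.2 18.5 0 0 0")

```text
clock: 2.27
eef_pos: [448.6, 83.2, 66.3]
ee_rot: [0.0, 0.999, 0.033, -0.002]
contact_force: [-0.3, -0.8, 0.7]
opening: -0.3
```

Run:
```python
from h import *
import cv2
a=env.camera("side")[150:270,220:390,::-1];b=env.camera("top")[120:250,250:365,::-1]
k=dict(interpolation=cv2.INTER_CUBIC)
a=cv2.resize(a,(480,339),**k);b=cv2.resize(b,(300,339),**k)
cv2.imwrite("pics/d1.png",cv2.convertScaleAbs(np.hstack([a,b]),alpha=1.6))
P=np.load("P.npy");s=env.sense();print(s["eef_pos"],D(P,s["eef_pos"]))
```

```text
[451.70068206  83.83071622  70.04218162] [-134.13874418   -0.82009272]
```

View pics/d1.png

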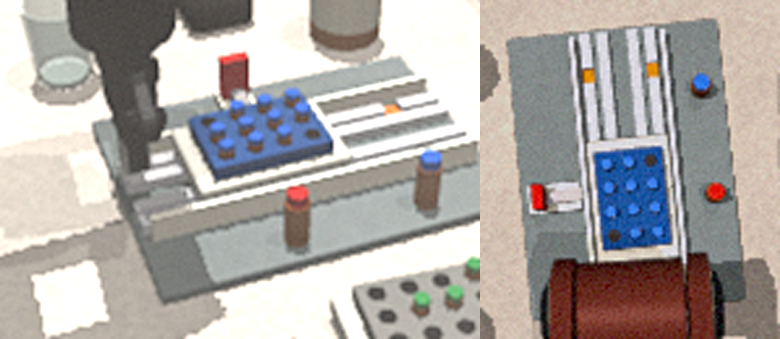

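The fingers hang in the lane behind the tray, centred and clear of it. The tip in the side view is at about (137,165). Lowering to pushing height.

Call:
servo_tool(rows="0 0 0 0.7 0 0 0;0 0 0 1.4 0 0 0;0 0 0 1.9 0 0 0;0 0 0 2.0 0 0 0;0 0 0 2.0 0 0 0;0 0 0 2.0 0 0 0")

```text
clock: 2.87
eef_pos: [450.4, 84.8, 48.3]
ee_rot: [0.0, 0.999, 0.034, -0.0]
contact_force: [0.0, 0.2, -0.4]
opening: -0.1
```

Run:
```python
from h import *
P=np.load("P.npy")
for i in range(4):
    s=env.sense();print(s["clock"],s["eef_pos"].round(1),D(P,s["eef_pos"]).round(1),s["contact_force"].round(1)); env.camera("top")
```

```text
2.8667 [450.4  84.8  48.3] [-135.4    0.2] [ 0.   0.2 -0.4]
2.9167 [450.5  84.8  48.5] [-135.2    0.2] [-0.6 -0.4  0.4]
2.9667 [450.6  84.8  48.6] [-135.2    0.2] [ 1.1  0.9 -0.2]
3.0167 [450.6  84.7  48.6] [-135.1    0.2] [-0.4  0.1  0.1]
```

Call:
servo_tool(rows="0 0.6 0 0.04 0 0 0;0 1.2 0 0.04 0 0 0;0 1.6 0 0.04 0 0 0;0 1.9 0 0.04 0 0 0;0 2.2 0 0.04 0 0 0;0 2.4 0 0.04 0 0 0;0 2.6 0 0.04 0 0 0;0 2.8 0 0.04 0 0 0;0 3 0 0.04 0 0 0;0 3.2 0 0.04 0 0 0")

```text
clock: 3.9
eef_pos: [481.3, 86.9, 47.5]
ee_rot: [0.0, 0.999, 0.034, -0.002]
contact_force: [-4.9, -0.3, 3.4]
opening: 0.2
```

Call:
servo_tool(rows="0 0.25 0 0 0 0 0;0 0.5 0 0 0 0 0;0 0.75 0 0 0 0 0;0 1 0 0 0 0 0;0 1.25 0 0 0 0 0;0 1.5 0 0 0 0 0;0 1.75 0 0 0 0 0;0 2 0 0 0 0 0;0 2.25 0 0 0 0 0;0 2.5 0 0 0 0 0")

```text
clock: 4.73
eef_pos: [507.5, 88.6, 47.8]
ee_rot: [-0.0, 0.999, 0.034, -0.0]
contact_force: [-2.4, -0.0, -2.2]
opening: -0.2
```

Call:
servo_tool(rows="0 0.25 0 0 0 0 0;0 0.5 0 0 0 0 0;0 0.75 0 0 0 0 0;0 1 0 0 0 0 0;0 1.25 0 0 0 0 0;0 1.5 0 0 0 0 0;0 1.75 0 0 0 0 0;0 2 0 0 0 0 0;0 2.25 0 0 0 0 0;0 2.5 0 0 0 0 0")

```text
clock: 5.57
eef_pos: [532.4, 90.3, 47.9]
ee_rot: [-0.0, 0.999, 0.034, -0.0]
contact_force: [-2.7, 0.0, -0.7]
opening: 0.1
```

Contact force is 2–3 N and steady. The notches should be about 28 mm further on.

Call:
servo_tool(rows="0 0.25 0 0 0 0 0;0 0.5 0 0 0 0 0;0 0.75 0 0 0 0 0;0 1 0 0 0 0 0;0 1.25 0 0 0 0 0;0 1.5 0 0 0 0 0;0 1.7 0 0 0 0 0;0 1.9 0 0 0 0 0;0 2.1 0 0 0 0 0")

```text
clock: 6.32
eef_pos: [553.3, 91.8, 47.9]
ee_rot: [0.0, 0.999, 0.034, -0.0]
contact_force: [-1.6, 0.5, -1.7]
opening: -0.4
```

Call:
servo_tool(rows="0 0.2 0 0 0 0 0;0 0.4 0 0 0 0 0;0 0.4 0 0 0 0 0")

```text
clock: 6.57
eef_pos: [557.7, 92.0, 48.1]
ee_rot: [-0.0, 0.999, 0.034, 0.0]
contact_force: [-1.9, 0.1, -0.4]
opening: -0.1
```

Now smaller steps.

Call:
servo_tool(rows="0 0.17 0 0 0 0 0;0 0.34 0 0 0 0 0")

```text
clock: 6.73
eef_pos: [560.9, 92.3, 48.1]
ee_rot: [-0.0, 0.999, 0.034, 0.0]
contact_force: [-1.6, -0.1, 0.3]
opening: 0.1
```

Call:
servo_tool(rows="0 0.17 0 0 0 0 0;0 0.34 0 0 0 0 0")

```text
clock: 6.9
eef_pos: [563.8, 92.5, 48.1]
ee_rot: [0.0, 0.999, 0.034, -0.001]
contact_force: [-9.7, -0.7, 3.7]
opening: -0.1
```

The force jumped to about 10 N, so I'll confirm with a tiny push.

Call:
servo_tool(rows="0 0.05 0 0 0 0 0;0 0.1 0 0 0 0 0;0 0.1 0 0 0 0 0")

```text
clock: 7.15
eef_pos: [563.8, 92.4, 48.0]
ee_rot: [0.0, 0.999, 0.034, -0.002]
contact_force: [-8.6, -0.5, 5.5]
opening: -0.4
```

Call:
servo_tool(rows="0 0.1 0 0 0 0 0;0 0.2 0 0 0 0 0;0 0.2 0 0 0 0 0")

```text
clock: 7.4
eef_pos: [564.0, 92.5, 48.0]
ee_rot: [0.0, 0.999, 0.035, -0.005]
contact_force: [-15.8, -1.9, 12.6]
opening: 0.1
```

Run:
```python
from h import *
import cv2
a=env.camera("side")[150:270,220:390,::-1];b=env.camera("top")[120:250,250:365,::-1]
k=dict(interpolation=cv2.INTER_CUBIC)
a=cv2.resize(a,(480,339),**k);b=cv2.resize(b,(300,339),**k)
cv2.imwrite("pics/d2.png",cv2.convertScaleAbs(np.hstack([a,b]),alpha=1.6))
P=np.load("P.npy");s=env.sense();print(s["eef_pos"],D(P,s["eef_pos"]),s["contact_force"])
```

```text
[563.99686674  92.47164844  48.05027336] [-21.51509483   0.18609263] [-15.55120635  -2.57386129  12.10312129]
```

View pics/d2.png

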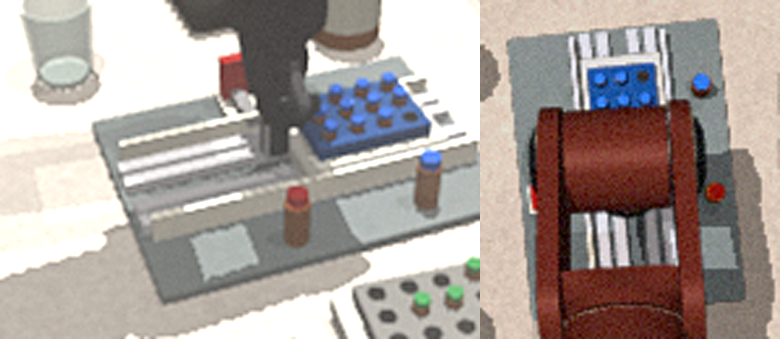

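The tray now sits at the front notches and the orange floors are covered. It stalled there while the force rose, so it's dropped and stopped. Backing off and moving over to the catch.

Call:
servo_tool(rows="0 -0.3 0 0 0 0 0;0 -0.8 0 0 0 0 0;0 -2 0 0 0 0 0;0 -4 0 0 0 0 0;0 -5 0 -1 0 0 0;0 -5 0 -4 0 0 0;0 -5 0 -8 0 0 0;0 -5 0 -11 0 0 0;0 -5 0 -12 0 0 0;0 -5 0 -12 0 0 0")

```text
clock: 8.33
eef_pos: [520.1, 89.4, 172.8]
ee_rot: [-0.0, 0.999, 0.034, 0.005]
contact_force: [-0.3, 0.2, -0.0]
opening: -0.3
```

Run:
```python
from h import *
import cv2
a=env.camera("side")[150:270,220:390,::-1];b=env.camera("top")[120:250,250:365,::-1]
k=dict(interpolation=cv2.INTER_CUBIC)
a=cv2.resize(a,(480,339),**k);b=cv2.resize(b,(300,339),**k)
cv2.imwrite("pics/d3.png",cv2.convertScaleAbs(np.hstack([a,b]),alpha=1.6))
P=np.load("P.npy");s=env.sense();print(s["eef_pos"],D(P,s["eef_pos"]),s["contact_force"])
```

```text
[517.07142961  89.25037203 167.49912008] [-68.55095624   0.15426696] [-0.09918681  0.20608727 -0.22582164]
```

View pics/d3.png

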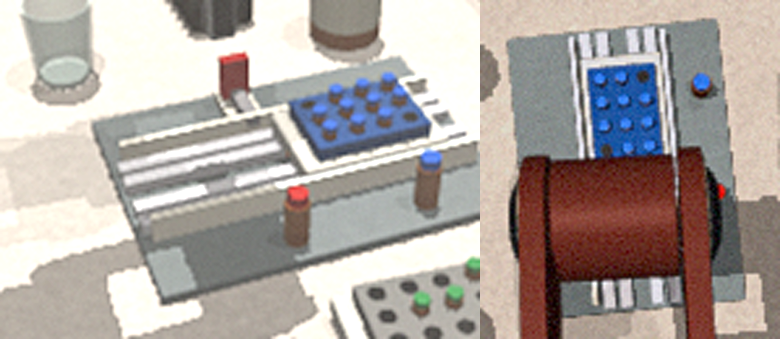

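The tray sits low in the lane and the catch is still out. Moving to the far side of the tab.

Call:
servo_tool(rows="0 1.1 -3.4 0 0 0 0;0 2.3 -6.8 0 0 0 0;0 3.4 -10.2 0 0 0 0;0 4.6 -13.8 0 0 0 0;0 4.6 -13.8 2 0 0 0;0 4.6 -13.8 4 0 0 0;0 4.6 -13.8 4 0 0 0;0 4.6 -13.8 4 0 0 0")

```text
clock: 9.1
eef_pos: [551.0, 229.5, 123.8]
ee_rot: [0.001, 0.999, 0.034, -0.004]
contact_force: [0.6, 0.2, -0.3]
opening: 0.1
```

Run:
```python
from h import *
import cv2
a=env.camera("side")[130:270,220:390,::-1];b=env.camera("top")[120:250,230:365,::-1]
k=dict(interpolation=cv2.INTER_CUBIC)
a=cv2.resize(a,(450,371),**k);b=cv2.resize(b,(350,337),**k);b=np.vstack([b,np.zeros((34,350,3),np.uint8)])
cv2.imwrite("pics/d4.png",cv2.convertScaleAbs(np.hstack([a,b]),alpha=1.6))
P=np.load("P.npy");s=env.sense();print(s["eef_pos"],D(P,s["eef_pos"]),s["contact_force"])
```

```text
[553.30042069 229.70172692 127.44516736] [-22.88128354 137.82562883] [-0.19927511  0.2703103   0.47965391]
```

View pics/d4.png

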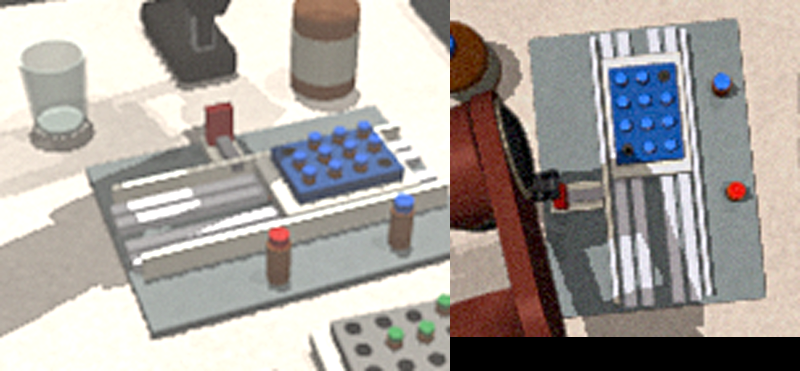

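The gripper is past the red tab on the clear side and the tray still looks home. Lowering.

Call:
servo_tool(rows="0 0 0 2 0 0 0;0 0 0 4 0 0 0;0 0 0 5.5 0 0 0;0 0 0 6.3 0 0 0;0 0 0 6.5 0 0 0;0 0 0 6.5 0 0 0")

```text
clock: 9.7
eef_pos: [553.8, 229.9, 63.3]
ee_rot: [-0.0, 0.999, 0.034, 0.0]
contact_force: [-0.3, -0.2, 0.6]
opening: 0.1
```

Call:
servo_tool(rows="0 0 0.3 0 0 0 0;0 0 0.6 0 0 0 0;0 0 0.9 0 0 0 0;0 0 1.2 0 0 0 0;0 0 1.5 0 0 0 0;0 0 1.8 0 0 0 0;0 0 2.1 0 0 0 0;0 0 2.4 0 0 0 0;0 0 2.7 0 0 0 0;0 0 3 0 0 0 0")

```text
clock: 10.53
eef_pos: [555.5, 200.3, 62.9]
ee_rot: [-0.0, 0.999, 0.034, -0.0]
contact_force: [-0.1, 2.6, 0.3]
opening: -0.1
```

Contact with the tab at about 2.6 N. Continuing.

Call:
servo_tool(rows="0 0 0.25 0 0 0 0;0 0 0.5 0 0 0 0;0 0 0.75 0 0 0 0;0 0 1 0 0 0 0;0 0 1.25 0 0 0 0;0 0 1.5 0 0 0 0;0 0 1.75 0 0 0 0;0 0 1.9 0 0 0 0;0 0 2.05 0 0 0 0;0 0 2.2 0 0 0 0")

```text
clock: 11.37
eef_pos: [557.1, 178.1, 62.9]
ee_rot: [-0.0, 0.999, 0.034, 0.0]
contact_force: [-0.2, 2.6, -0.1]
opening: 0.0
```

Call:
servo_tool(rows="0 0 0.12 0 0 0 0;0 0 0.24 0 0 0 0;0 0 0.36 0 0 0 0")

```text
clock: 11.62
eef_pos: [557.3, 174.5, 62.9]
ee_rot: [0.0, 0.999, 0.034, 0.0]
contact_force: [0.1, 1.7, -0.5]
opening: 0.1
```

Call:
servo_tool(rows="0 0 0.12 0 0 0 0;0 0 0.24 0 0 0 0;0 0 0.36 0 0 0 0")

```text
clock: 11.87
eef_pos: [557.5, 172.3, 63.0]
ee_rot: [-0.002, 0.999, 0.034, 0.0]
contact_force: [0.4, 10.7, -0.0]
opening: -0.2
```

Call:
servo_tool(rows="0 0 0.1 0 0 0 0;0 0 0.2 0 0 0 0;0 0 0.2 0 0 0 0")

```text
clock: 12.12
eef_pos: [557.5, 172.2, 63.1]
ee_rot: [-0.004, 0.999, 0.034, 0.0]
contact_force: [-0.3, 13.5, -1.3]
opening: 0.2
```

It has stopped hard where the end stop should be. Coming clear.

Call:
servo_tool(rows="0 0 -0.4 0 0 0 0;0 0 -1.2 0 0 0 0;0 0 -2.5 0 0 0 0;0 0 -4 0 0 0 0;0 0 -4 -3 0 0 0;0 0 -4 -7 0 0 0;0 0 -4 -11 0 0 0;0 0 -4 -14 0 0 0;0 0 -4 -14 0 0 0;0 0 -4 -14 0 0 0")

```text
clock: 12.95
eef_pos: [556.4, 209.7, 206.2]
ee_rot: [-0.0, 0.999, 0.034, 0.003]
contact_force: [-0.4, 0.5, -1.1]
opening: 0.1
```

Run:
```python
from h import *
import cv2
A=env.camera("side")[:,:,::-1];B=env.camera("top")[:,:,::-1]
k=dict(interpolation=cv2.INTER_CUBIC)
a=cv2.resize(A[150:260,230:400],(510,330),**k);b=cv2.resize(B[120:250,250:365],(290,330),**k)
P=np.load("P.npy")
q=lambda n,L:proj(n,W(P,L))
# expected plate outline (dropped, z=37 top) drawn with the tray at home
L=[[50+sx*63.5,sy*42.5,37] for sx,sy in((1,1),(1,-1),(-1,-1),(-1,1))]
for im,n,o,s in((a,"side",(230,150),3),(b,"top",(250,120),290/115)):
    cv2.polylines(im,[((q(n,L)-o+.5)*s).astype(int)],True,(0,255,0),1)
    t=((q(n,[[-24.5,60.5,62]])-o+.5)*s)[0].astype(int);cv2.circle(im,tuple(map(int,t)),4,(255,255,0),1)
cv2.imwrite("pics/d5.png",cv2.convertScaleAbs(np.hstack([a,b]),alpha=1.6))
s=env.sense();print(s["clock"],s["eef_pos"],s["contact_force"])
```

```text
13.05 [554.26768694 209.07018941 201.78178886] [-1.16424287  0.21758831 -0.98774202]
```

View pics/d5.png

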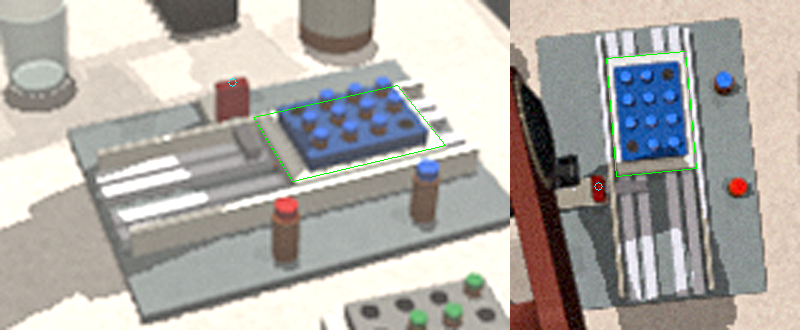

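The drawn home outline matches the tray plate in both views. The tab is on its expected fully-in spot, the tongue lies behind the tray, and the arm is clear. Handing in.

```bash
python3 -c "
from rig import env;print(env.close_job())"
```

```text
the job is handed in; nothing more can be done
None
```

The tray is in its notches, the red catch is pushed fully in behind it, and the job was handed in at about 13 s. No verdict came back.

- **Tray push:** I pushed the tray about 84 mm at roughly 30 mm/s with closed fingertips. The force was about 2–3 N until the tray stopped hard. A small extra push moved it only 0.2 mm while the push force rose to about 16 N, with about 12 N more upward on the tool.
- **Catch push:** I pushed the catch at about 2–3 N until it stopped hard at about 13 N, within 1 mm of where I expected its end stop. I then backed off and lifted clear.
- **Final check:** In both views the tray plate matched the outline computed for the home position. The tongue was behind the tray and the tab was where it should be when fully in. The bystanders visible in those close-ups (the two vials, bottle, beaker and parts of the case and spare tray) looked undisturbed. The drive was not in the final pictures.
- **Disagreement:** At the stop the fingertips were about 3 mm further along the lane than my camera fit predicted. I put this down to the calibration and my estimate of the fingertip width. I took the hard stop as proof that the feet had dropped, and did not measure the drop height separately.

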